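# Clamp the hairpin box in the vanity organiser

### The job

Flip the red cam lever of the organiser's sliding divider down towards the robot to free the divider, and slide the divider along its rail until the blue hairpin box is held snug between it and the fixed end stop. Then flip the lever fully back up to lock the divider there and let go. Do not crush the box, do not bump the padded bangle bar above the lever, and leave the comb, jar, bangle post and mirror as they stand.

Things in the scene. Friction and masses are not known exactly. Their poses are not given: they have to be found in the camera images.
- organiser: Pale wooden organiser fixed to the bench, 170 deep (x) x 430 long (y), origin at the centre of its underside; x points away from the robot. Tray floor at z = 20. End stop at the -y end, 95 high, inner face at y = -175. Aluminium rail along the front, top z = 42, centred on x = -65. The box stands in the channel x = -29 to 73. Posts at y = +-207, 190 high, carry the bangle bar
- bangle_bar: Fixed horizontal blue padded roll, 36 mm diameter, 430 mm long along the organiser's y, origin at its centre: organiser x = -52, z = 190. Its front reaches forward over the lever's pivot, to organiser x = -70, so a gripper pointing straight down at the raised lever strikes it; tilt the tool back towards the robot by 25 to 40 degrees
- stop_face (a point): Point on the inner face of the end stop, at organiser (20, -175, 45) mm
- divider (a joint): Slide of the divider along the rail, m. 0 = far from the end stop; grows as it moves towards the stop (organiser -y). Clear gap between the divider's face and the end stop = 0.260 - value, so it is snug on the 110 mm box at 0.150. Stiff friction about 2 N when free; the raised lever locks it by friction (about 30 N)
- lever (a joint): Cam lever, rad. 0 = up, locked (lever leans 12 degrees from upright towards the robot side, organiser -x); 1.15 = fully flipped down towards the robot side (78 degrees from upright), free. The cam lets go of the rail above about 0.4. It stays where left and takes about 5 N at the grip
- lever_hinge (a point): Centre of the lever's pivot, on the divider, 56.5 mm above the bench; the pivot axis runs along the organiser's y. The divider face that meets the box lies 20 mm further towards the stop (-y); its white plate is 112 long (organiser x), 12 thick, top 85 mm above the bench, starting 31 mm behind the pivot (+x)
- lever_grip (a point): Middle of the red grip of the lever, 75 mm from the pivot. The grip is 20 mm wide (along organiser y), 14 mm thick and 50 mm long, its end 92 mm from the pivot. At 0 rad this point is about 130 mm above the bench
- hairpin_box: Loose closed blue plastic box 78 (x) x 110 (y) x 48 mm high, origin at the centre of its underside, standing on the tray floor between end stop and divider with some slack. When home its 110 mm length fills the gap and its centre is 55 mm from the stop face
- comb: Loose bamboo comb lying flat, 41 x 170 x 8 mm, origin at its underside (bystander)
- jar: Loose narrow aluminium jar with screw lid, 46 mm diameter, 105 mm high, origin at the centre of its foot (bystander)
- bangle_post: Loose white ceramic post, foot 84 mm diameter, 163 mm high, origin at the centre of its foot (bystander)
- mirror: Fixed round table mirror with ring light, foot 140 mm diameter, 340 mm high, disc 190 mm across, origin at the centre of its foot (bystander)
Mind the look-alikes: they are no part of the job. Of the things that look like the hairpin_box, the middle-sized one is meant.

How it is judged:
By the outcome, as a careful person would: the job done as asked, in the order asked, and still so for the second after the job is handed in, with the robot touching nothing.
It also fails if it takes over 45 s, if anything falls off the work surface, if the arm or the gripper's body presses on something with over 40 N, if the wrist force passes 120 N, or if a joint passes its speed limit or range.

### The arm

A 7-joint arm with a two-finger parallel gripper is mounted at the origin on the work surface. World frame = base frame: x ahead of the robot, y to its left, z up, the work surface at z = 0. Lengths are in m, angles in degrees, forces in N, time in s.
With the tool pointing down it reaches from about 0.425 to 0.925 m from the base axis. Payload 6.8 kg.
Tool frame: the origin (TCP) lies at the very end of the fingers, on their centre line; the grasp point (between the pads) lies 19 mm behind it (manip.grip_point_offset is the distance from the TCP to the grasp point, in m); z points along the fingers, y is the line along which they close (so a half turn about z gives the same grasp; the last joint's range is limited). The gripper opens to 88 mm and grips with 3 to 60 N. Pads are 20 mm wide; open, the fingers measure 115 mm over their backs; the gripper's body (75 mm by 178 mm) begins 61 mm behind the grasp point.
Start: joints at [-71.855, 27.33, 1.283, 89.118, -0.659, 63.558, -4.761], TCP at [0.278, 0.615, 0.223] pointing down, gripper open.
Joint ranges: [-169.35, 169.35], [-19.33, 120.38], [-80.79, 83.38], [13.8, 139.57], [-78.32, 258.32], [9.67, 109.79], [-169.56, 169.56]. Speed limits (degrees/s): [136.94, 136.94, 180, 180, 180, 180, 180].

### API

Orientations are given as a 3x3 rotation matrix whose columns are the frame's x, y, z axes.
In Python, from workcell import manip gives the robot as it stands.
- The arm moves only by the tool move_arm, never from a script. Its argument "steps" is a list that holds one entry, the list of rows, each a list of 7 numbers: the closure, from 0 (fully open) to 1 (shut), then the shift along the tool's x, y, z in mm, then the turn, a rotation vector about the tool's x, y, z in rad. In form: [[[grip, dx, dy, dz, ax, ay, az], ...]]. A call has 1 to 8 rows; each row is the pose to reach, as a shift and turn from the pose commanded when the call began, along the tool's axes at that moment; what a row does not reach only later rows make up. A row lasts 1/12 s, in which the tool goes at most 41.7 mm and 7.16 degrees, less where a joint would pass 70% of its speed; a pose out of reach is approached as far as the arm can. A call with a gripper value outside its range is refused whole. The fingers move at their own pace and stop on an object; the grip force is fixed at half the most. Time passes only in rows, so rows that repeat a pose let the fingers close. It gives the time, the measured TCP pose, the force, the opening and the grip force at its end, in the units of the state.
- manip.get_obs(): the state, without advancing time (a new reading comes with each control period).
- manip.get_image(name): name is "scene" or "top" or "wrist"; returns a dict with "color" (400x640x3 uint8, red, green, blue), "K" (3x3 intrinsics, pixels), "dist" ([k1, k2, p1, p2, k3] as OpenCV has them; the pictures are not rectified), "R" (3x3) and "t" (3): a world point X has camera coordinates R X + t; the wrist camera has in their place "tool_from_camera" (4x4, takes a point from camera to tool coordinates, whose origin is the TCP and whose axes are the flange's). Camera axes: x right, y down, z forward; pixel columns grow to the right and rows downward; lengths in m; the calibration is good to about 2 mm. A picture is of the moment at which its call begins: read the wrist's pose just before it. There is no depth.
- manip.finish_job(): hands the job in; it is judged then, once.
The state is a dict: "clock": time; "q": joint angles; "joint_velocities": joint speeds; "joint_efforts": joint torques, N m; "tool_pos": TCP position; "tcp_rot": TCP orientation; "ft_force": force on the tool from outside, world axes, zero at the start; "ft_torque": the same for the moment, N m; "grip_width": finger opening in m; "finger_force": force on a finger pad.
Only numpy, scipy, OpenCV 4.12 (cv2) and the standard library are available. Lean on these libraries where they do the work, as an engineer would, in place of code of your own. Each camera call takes 0.05 s, during which the arm holds its last target. There are 200 camera calls.

## Working session

There is one attempt and no reset: what is moved stays moved. The work goes in short steps, Python scripts to look and compute and a tool call to move; the robot and the scene stay as the last step left them, time stands still between calls to the robot, and variables do not carry over. Pictures are saved under pics/ and viewed, at most 10 in all, crops included, and the job is handed in when it is done.

Besides the shell and the picture viewer there is one more tool, called after "Emit:" as name([rows], argument=value, ...), one row to a line, values as JSON. move_arm: Moves the arm, as the interface text tells. Its arguments: {"type":"object","properties":{"steps":{"type":"array"}},"required":["steps"]}

```bash
mkdir -p pics
python3 - <<'E'
from workcell import manip
import cv2,numpy as np
for n in("scene","top"):
    d=manip.get_image(n); cv2.imwrite(f"pics/{n}1.png",d["color"][:,:,::-1])
    print(n,np.round(d["K"],1).tolist(),np.round(d["dist"],3),np.round(-np.array(d["R"]).T@d["t"],3))
o=manip.get_obs(); print(o["clock"],o["tool_pos"],np.round(o["tcp_rot"],3),o["grip_width"],manip.grip_point_offset)
E
```

```text
scene [[458.8, 0.0, 320.9], [0.0, 458.8, 197.0], [0.0, 0.0, 1.0]] [0.014 0.    0.    0.    0.   ] [ 1.361 -0.979  1.023]
top [[367.3, 0.0, 318.4], [0.0, 367.3, 197.9], [0.0, 0.0, 1.0]] [0.026 0.    0.    0.    0.   ] [0.41 0.04 1.29]
0.1 [0.27795331 0.61453035 0.22179648] [[-0.911  0.412 -0.001]
 [ 0.412  0.911 -0.002]
 [-0.    -0.002 -1.   ]] 0.08733383159744647 0.0187
```

View pics/scene1.png

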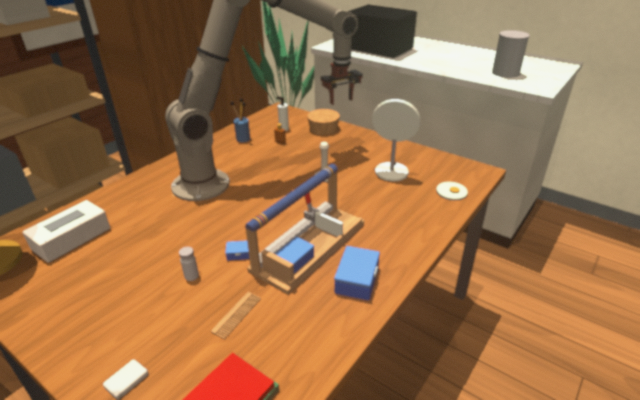

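View pics/top1.png

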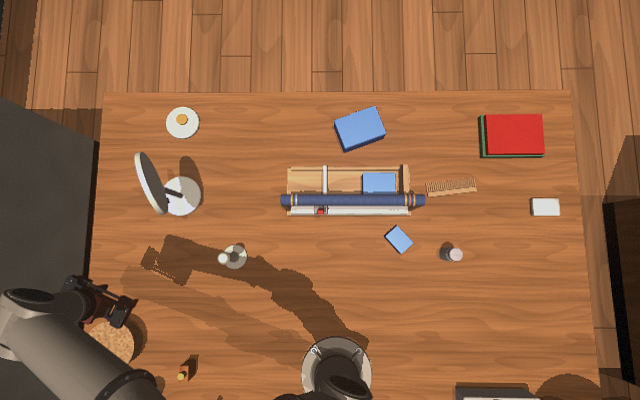

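The scene view shows the organiser at (305,235) with the middle-sized blue box inside it at (293,252). In the top view the organiser spans (287..410,165..216), with the lever at about (320,211), the plate at (325,180) and the box at (379,183). I'll zoom in for exact pixels.

Run:
```python
import cv2
a=cv2.imread("pics/top1.png")[155:225,270:435]; cv2.imwrite("pics/topc.png",cv2.resize(a,None,fx=4.8,fy=4.8,interpolation=cv2.INTER_CUBIC))
a=cv2.imread("pics/scene1.png")[155:300,225:395]; cv2.imwrite("pics/scc.png",cv2.resize(a,None,fx=4,fy=4,interpolation=cv2.INTER_CUBIC))
```

```text
(no output)
```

View pics/topc.png

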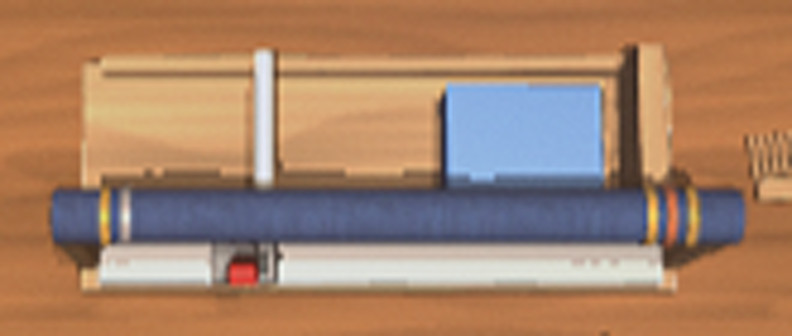

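View pics/scc.png

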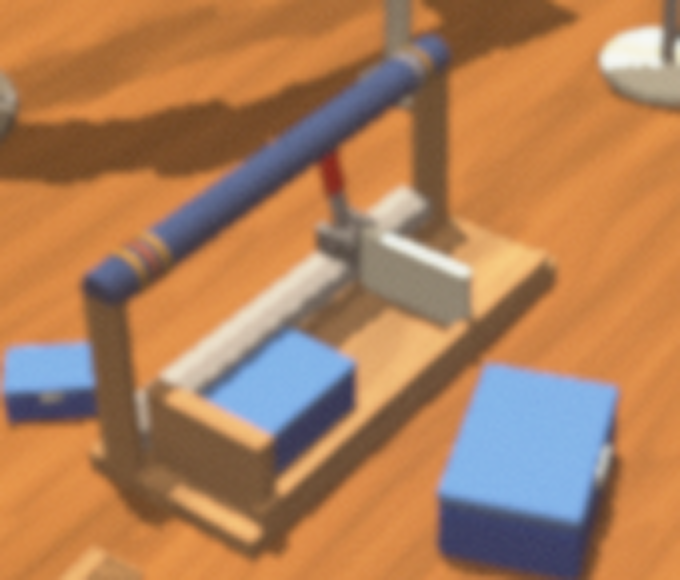

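The crop shows the bar ends at (52,215) and (744,215), the front edge of the organiser at (82..675,290), the plate's stop-side face at crop x=271, and the lever tip at (243,272).

```bash
cat > h.py <<'E'
import cv2,numpy as np
def ray(d,px,z):
    p=cv2.undistortPoints(np.array([[px]],float),np.array(d["K"]),np.array(d["dist"]))[0,0]
    R=np.array(d["R"]);c=-R.T@d["t"];v=R.T@np.array([p[0],p[1],1.]);return c+v*(z-c[2])/v[2]
def proj(d,X):
    return cv2.projectPoints(np.array(X,float).reshape(-1,3),cv2.Rodrigues(np.array(d["R"]))[0],np.array(d["t"],float),np.array(d["K"]),np.array(d["dist"]))[0][:,0]
E
python3 - <<'E'
from h import *; from workcell import manip
d=manip.get_image("top")
for n,p,z in[("barL",(52,215),.19),("barR",(744,215),.19),("fl",(82,290),.02),("fr",(675,290),.02),("bl",(85,60),.02),("plate back",(264,50),.085),("plate face",(271,120),.085),("tip",(243,268),.1465),("boxL",(446,130),.068),("boxR",(602,130),.068),("stopin",(636,50),.095)]:
    print(n,np.round(ray(d,(p[0]/4.8+270-.4,p[1]/4.8+155-.4),z),4))
E
```

```text
barL [0.5538 0.1683 0.19  ]
barR [ 0.5529 -0.2652  0.19  ]
fl [0.5214 0.1658 0.02  ]
fr [ 0.5208 -0.261   0.02  ]
bl [0.691  0.1654 0.02  ]
plate back [0.6833 0.0341 0.085 ]
plate face [0.6337 0.0294 0.085 ]
tip [0.5245 0.0484 0.1465]
boxL [ 0.6294 -0.0936  0.068 ]
boxR [ 0.6291 -0.2026  0.068 ]
stopin [ 0.6801 -0.2221  0.095 ]
```

```bash
cat >> h.py <<'E'
from scipy.spatial.transform import Rotation as Ro
from workcell import manip
def tool(t):
    s,c=np.sin(np.radians(t)),np.cos(np.radians(t)); return np.array([[-c,0,s],[0,1,0],[-s,0,-c]])
def rel(p,R=None,frm=None):
    o=manip.get_obs() if frm is None else frm
    p0,R0=np.array(o["tool_pos"]),np.array(o["tcp_rot"])
    R=R0 if R is None else R
    return np.r_[np.round(R0.T@(np.array(p)-p0)*1e3,1),np.round(Ro.from_matrix(R0.T@R).as_rotvec(),3)]
def tcp(g,t): return np.array(g)+.0187*tool(t)[:,2]   # grasp point -> TCP
E
python3 - <<'E'
from h import *
d=manip.get_image("top")
print("mirror disc",ray(d,(152,183),.245),"foot",ray(d,(183,196),.01),"post",ray(d,(222,258),.163))
R=tool(38)
print(rel((.33,.52,.45)),rel((.40,.30,.42),R),rel(tcp((.525,.049,.130),38)-.12*R[:,2],R))
E
```

```text
mirror disc [0.59513189 0.53319872 0.245     ] foot [0.59016231 0.532684   0.01      ] post [0.37861457 0.34613702 0.163     ]
[ -86.4  -65.1 -227.9    0.     0.     0. ] [-2.408e+02 -2.367e+02 -1.977e+02 -1.420e-01 -6.530e-01 -4.090e-01] [-4.013e+02 -4.393e+02  1.280e+01 -1.420e-01 -6.530e-01 -4.090e-01]
```

Emit:
move_arm([
  [[0, 0, 0, -200, 0, 0, 0], [0, 0, 0, -200, 0, 0, 0], [0, 0, 0, -200, 0, 0, 0], [0, 0, 0, -200, 0, 0, 0], [0, 0, 0, -200, 0, 0, 0], [0, -240, -240, -200, -0.142, -0.653, -0.409], [0, -240, -240, -200, -0.142, -0.653, -0.409], [0, -240, -240, -200, -0.142, -0.653, -0.409]],
])

```text
clock: 0.87
tool_pos: [0.3232, 0.4978, 0.4236]
tcp_rot: [[-0.924, 0.215, 0.317], [0.216, 0.976, -0.033], [-0.317, 0.038, -0.948]]
ft_force: [0.4, -0.7, -0.2]
grip_width: 0.088
finger_force: 0.0
```

Run:
```python
from h import *
R=tool(38);o=manip.get_obs();print(o["tool_pos"],o["ft_force"])
print(rel((.40,.25,.40),R),rel(tcp((.525,.049,.130),38)-.12*R[:,2],R))
```

```text
[0.32321487 0.49781928 0.42362402] [ 0.41791223 -0.72499685 -0.17807719]
[-1.170e+02 -2.262e+02  5.490e+01 -7.000e-02 -3.350e-01 -2.100e-01] [-1.581e+02 -4.160e+02  2.617e+02 -7.000e-02 -3.350e-01 -2.100e-01]
```

Emit:
move_arm([
  [[0, -117, -226, 55, -0.07, -0.335, -0.21], [0, -117, -226, 55, -0.07, -0.335, -0.21], [0, -117, -226, 55, -0.07, -0.335, -0.21], [0, -117, -226, 55, -0.07, -0.335, -0.21], [0, -117, -226, 55, -0.07, -0.335, -0.21], [0, -117, -226, 55, -0.07, -0.335, -0.21], [0, -158, -416, 240, -0.07, -0.335, -0.21], [0, -158, -416, 240, -0.07, -0.335, -0.21]],
])

```text
clock: 1.53
tool_pos: [0.4124, 0.1951, 0.3486]
tcp_rot: [[-0.791, 0.005, 0.612], [0.006, 1.0, -0.0], [-0.612, 0.003, -0.791]]
ft_force: [1.7, -0.0, 0.0]
grip_width: 0.0878
finger_force: 0.0
```

Run:
```python
from h import *
R=tool(38);o=manip.get_obs();print(o["tool_pos"],o["ft_force"])
print(rel(tcp((.525,.049,.130),38)-.12*R[:,2],R))
```

```text
[0.41238605 0.19512791 0.34855034] [ 1.65560812 -0.03514759  0.01970158]
[ 4.430e+01 -1.464e+02  1.405e+02 -0.000e+00 -5.000e-03 -6.000e-03]
```

Emit:
move_arm([
  [[0, 44, -146, 140, 0, -0.005, -0.006], [0, 44, -146, 140, 0, -0.005, -0.006], [0, 44, -146, 140, 0, -0.005, -0.006], [0, 44, -146, 140, 0, -0.005, -0.006], [0, 44, -146, 140, 0, -0.005, -0.006], [0, 44, -146, 140, 0, -0.005, -0.006], [0, 44, -146, 140, 0, -0.005, -0.006]],
])

```text
clock: 2.12
tool_pos: [0.4394, 0.1089, 0.2765]
tcp_rot: [[-0.783, -0.004, 0.622], [-0.012, 1.0, -0.008], [-0.622, -0.014, -0.783]]
ft_force: [-0.4, 0.0, -0.0]
grip_width: 0.0878
finger_force: 0.0
```

Run:
```python
from h import *
R=tool(38);o=manip.get_obs();d=manip.get_image("wrist")
cv2.imwrite("pics/w1.png",d["color"][:,:,::-1])
T=np.eye(4);T[:3,:3]=o["tcp_rot"];T[:3,3]=o["tool_pos"];M=np.linalg.inv(T@np.array(d["tool_from_camera"]));d["R"],d["t"]=M[:3,:3],M[:3,3]
a=np.radians(12)
for n,r in[("tip",.092),("grip",.075),("inner",.042)]: print(n,proj(d,(.541-r*np.sin(a),.049,.0565+r*np.cos(a))))
print(o["tool_pos"],rel(tcp((.525,.049,.130),38),R))
```

```text
tip [[264.39760415 172.64301643]]
grip [[266.68461649 163.8593147 ]]
inner [[270.65346651 148.62065468]]
[0.43936855 0.10886705 0.27650545] [ 2.420e+01 -5.290e+01  1.865e+02 -1.400e-02  7.000e-03  6.000e-03]
```

View pics/w1.png

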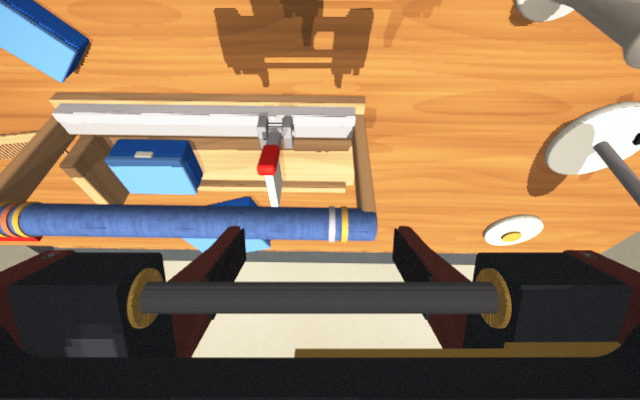

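The wrist view shows the red grip from (273,147) to (267,172), within 3 px of my prediction. The bar is at row 220, clear of the fingers, so I carry on to the pre-grasp.

Emit:
move_arm([
  [[0, 24, -53, 66, -0.014, 0.007, 0.006], [0, 24, -53, 66, -0.014, 0.007, 0.006], [0, 24, -53, 66, -0.014, 0.007, 0.006], [0, 24, -53, 66, -0.014, 0.007, 0.006], [0, 24, -53, 66, -0.014, 0.007, 0.006], [0, 24, -53, 66, -0.014, 0.007, 0.006]],
])

```text
clock: 2.67
tool_pos: [0.4471, 0.0853, 0.2447]
tcp_rot: [[-0.796, -0.018, 0.605], [-0.022, 1.0, 0.0], [-0.605, -0.013, -0.796]]
ft_force: [-0.0, -0.1, -0.1]
grip_width: 0.0878
finger_force: 0.0
```

Run:
```python
from h import *
R=tool(38);o=manip.get_obs();print(np.round(o["q"],1),o["tool_pos"],rel(tcp((.525,.049,.130),38),R))
```

```text
[ 24.6 -11.5 -48.5 139.4  25.7  15.7  42.5] [0.44709455 0.08527649 0.24471452] [ 8.000e+00 -3.620e+01  1.572e+02  1.000e-03 -1.300e-02  2.200e-02]
```

Run:
```python
from h import *
R=tool(30);print(rel(tcp((.525,.049,.130),30)-.07*R[:,2],R))
```

```text
[ 1.70e+00 -3.63e+01  8.76e+01 -1.00e-03  1.26e-01  2.20e-02]
```

Emit:
move_arm([
  [[0, 2, -36, 88, 0, 0.126, 0.022], [0, 2, -36, 88, 0, 0.126, 0.022], [0, 2, -36, 88, 0, 0.126, 0.022], [0, 2, -36, 88, 0, 0.126, 0.022], [0, 2, -36, 88, 0, 0.126, 0.022], [0, 2, -36, 88, 0, 0.126, 0.022]],
])

```text
clock: 3.17
tool_pos: [0.499, 0.0493, 0.1731]
tcp_rot: [[-0.867, 0.001, 0.498], [0.0, 1.0, -0.001], [-0.498, -0.001, -0.867]]
ft_force: [0.2, -0.1, 0.1]
grip_width: 0.0877
finger_force: 0.0
```

Run:
```python
from h import *
R=tool(30);o=manip.get_obs();print(np.round(o["q"],1),o["tool_pos"],rel(tcp((.525,.049,.130),30)-.07*R[:,2],R),rel(tcp((.525,.049,.130),30),R))
```

```text
[ 26.1   6.8 -46.5 134.9  51.7  18.3  24.5] [0.49899089 0.04933254 0.17310844] [-1.    -0.3   -1.    -0.001 -0.002 -0.   ] [-1.1e+00 -3.0e-01  6.9e+01 -1.0e-03 -2.0e-03 -0.0e+00]
```

Emit:
move_arm([
  [[0, -1, 0, 34, 0, 0, 0], [0, -1, 0, 66, 0, 0, 0], [0, -1, 0, 66, 0, 0, 0], [0, -1, 0, 66, 0, 0, 0]],
])

```text
clock: 3.5
tool_pos: [0.5334, 0.0497, 0.1154]
tcp_rot: [[-0.867, -0.001, 0.498], [-0.001, 1.0, -0.001], [-0.498, -0.001, -0.867]]
ft_force: [-0.7, 0.5, 0.1]
grip_width: 0.0878
finger_force: 0.0
```

Run:
```python
from h import *
o=manip.get_obs();d=manip.get_image("wrist");cv2.imwrite("pics/w2.png",d["color"][:,:,::-1])
print(np.round(o["q"],1),o["tool_pos"],o["ft_force"],rel(tcp((.525,.049,.130),30),tool(30)))
```

```text
[ 16.6  17.  -37.8 134.2  82.6  19.   -4.4] [0.53339927 0.04971899 0.1154135 ] [-0.74434946  0.48253633  0.13664445] [-2.0e-01 -8.0e-01  3.1e+00 -0.0e+00 -2.0e-03  1.0e-03]
```

View pics/w2.png

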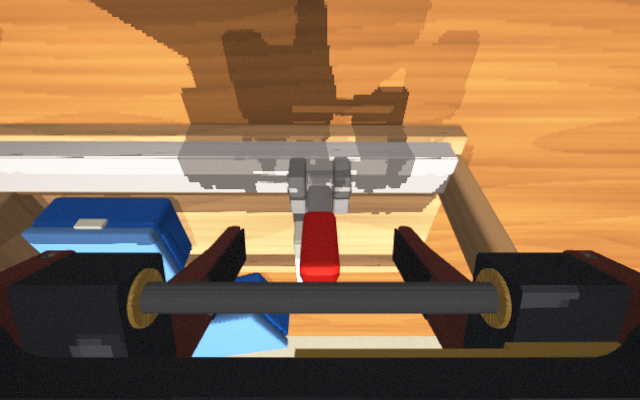

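The red grip, columns 302–338, is centred between the fingers at 242 and 396, and the bar isn't touched. I close on it.

Emit:
move_arm([
  [[1, 0, 0, 2, 0, 0, 0], [1, 0, 0, 2, 0, 0, 0], [1, 0, 0, 2, 0, 0, 0], [1, 0, 0, 2, 0, 0, 0], [1, 0, 0, 2, 0, 0, 0], [1, 0, 0, 2, 0, 0, 0], [1, 0, 0, 2, 0, 0, 0], [1, 0, 0, 2, 0, 0, 0]],
])

```text
clock: 4.22
tool_pos: [0.5342, 0.0486, 0.1152]
tcp_rot: [[-0.866, 0.002, 0.5], [0.001, 1.0, -0.001], [-0.5, -0.001, -0.866]]
ft_force: [-0.3, 0.6, -0.7]
grip_width: 0.038
finger_force: 0.0
```

Run:
```python
from h import *
o=manip.get_obs();p,R=np.array(o["tool_pos"]),np.array(o["tcp_rot"])
g=p-.0187*R[:,2];h=np.array([.541,g[1],.0565]);print(o["grip_width"],o["finger_force"],o["ft_force"],g)
v=g-h;r=np.hypot(v[0],v[2]);a0=np.degrees(np.arctan2(-v[0],v[2]));print(r,a0)
for i,(da) in enumerate(np.linspace(0,66,17)[1:]):
    a=np.radians(a0+da);t=30-da/66*15
    print(round(da,1),rel(tcp(h+r*np.array([-np.sin(a),0,np.cos(a)]),t),tool(t),o))
```

```text
0.0380082188854329 0.0 [-0.28008298  0.57506425 -0.69622198] [0.52486497 0.04857941 0.1314394 ]
0.076656722997036 12.150733101186098
4.1 [ 5.6e+00  0.0e+00 -1.5e+00 -1.0e-03  1.6e-02 -1.0e-03]
8.2 [ 1.13e+01  0.00e+00 -2.60e+00 -1.00e-03  3.20e-02 -1.00e-03]
12.4 [ 1.71e+01 -0.00e+00 -3.40e+00 -1.00e-03  4.90e-02 -1.00e-03]
16.5 [ 2.29e+01 -0.00e+00 -3.70e+00 -1.00e-03  6.50e-02 -1.00e-03]
20.6 [ 2.87e+01 -0.00e+00 -3.70e+00 -1.00e-03  8.10e-02 -1.00e-03]
24.8 [ 3.45e+01 -0.00e+00 -3.20e+00 -1.00e-03  9.80e-02 -1.00e-03]
28.9 [ 4.03e+01 -0.00e+00 -2.40e+00 -1.00e-03  1.14e-01 -1.00e-03]
33.0 [ 4.6e+01 -0.0e+00 -1.2e+00 -1.0e-03  1.3e-01 -1.0e-03]
37.1 [ 5.15e+01 -0.00e+00  4.00e-01 -1.00e-03  1.47e-01 -1.00e-03]
41.2 [ 5.70e+01 -0.00e+00  2.40e+00 -1.00e-03  1.63e-01 -1.00e-03]
45.4 [ 6.23e+01 -0.00e+00  4.70e+00 -1.00e-03  1.80e-01 -1.00e-03]
49.5 [ 6.74e+01 -1.00e-01  7.40e+00 -1.00e-03  1.96e-01 -1.00e-03]
53.6 [ 7.22e+01 -1.00e-01  1.04e+01 -1.00e-03  2.12e-01 -1.00e-03]
57.8 [ 7.69e+01 -1.00e-01  1.37e+01 -1.00e-03  2.29e-01 -1.00e-03]
61.9 [ 8.13e+01 -1.00e-01  1.73e+01 -1.00e-03  2.45e-01 -1.00e-03]
66.0 [ 8.54e+01 -1.00e-01  2.12e+01 -1.00e-03  2.61e-01 -1.00e-03]
```

Emit:
move_arm([
  [[1, 0, 0, 0, 0, 0, 0], [1, 0, 0, 0, 0, 0, 0], [1, 0, 0, 0, 0, 0, 0], [1, 0, 0, 0, 0, 0, 0], [1, 0, 0, 0, 0, 0, 0]],
])

```text
clock: 4.63
tool_pos: [0.5341, 0.0497, 0.1151]
tcp_rot: [[-0.866, 0.0, 0.499], [0.0, 1.0, 0.001], [-0.499, 0.001, -0.866]]
ft_force: [1.0, 4.2, -1.4]
grip_width: 0.0196
finger_force: 30.0
```

Emit:
move_arm([
  [[1, 5.5, 0.5, -1.5, 0, 0.016, 0], [1, 11.3, 0.5, -2.6, 0, 0.032, 0], [1, 17, 0.5, -3.4, 0, 0.049, 0], [1, 23, 0.5, -3.7, 0, 0.065, 0], [1, 28.7, 0.5, -3.7, 0, 0.081, 0], [1, 34.5, 0.5, -3.2, 0, 0.098, 0], [1, 40.3, 0.5, -2.4, 0, 0.114, 0], [1, 46, 0.5, -1.2, 0, 0.13, 0]],
])

```text
clock: 5.3
tool_pos: [0.498, 0.0499, 0.0967]
tcp_rot: [[-0.921, 0.001, 0.39], [0.001, 1.0, -0.001], [-0.39, -0.0, -0.921]]
ft_force: [-3.7, -0.8, 21.1]
grip_width: 0.0197
finger_force: 30.0
```

Run:
```python
from h import *
o=manip.get_obs();p,R=np.array(o["tool_pos"]),np.array(o["tcp_rot"])
g=p-.0187*R[:,2];h=np.array([.541,g[1],.0565]);print(np.round(o["q"],1),g)
v=g-h;r=np.hypot(v[0],v[2]);a0=np.degrees(np.arctan2(-v[0],v[2]));t0=np.degrees(np.arctan2(R[0,2],-R[2,2]));print(r,a0,t0)
r=.0767
for f in np.arange(1,10)/8:
    a=np.radians(a0+f*(78-a0));t=t0+f*(15-t0)
    print(rel(tcp(h+r*np.array([-np.sin(a),0,np.cos(a)]),t),tool(t),o))
```

```text
[ 19.6  17.9 -41.3 134.   63.6  21.   13.7] [0.49073228 0.04994435 0.11387511]
0.07628071172961 41.22238553977168 22.974363892985018
[ 6.2e+00  0.0e+00  1.8e+00 -1.0e-03  1.7e-02 -1.0e-03]
[ 1.21e+01  0.00e+00  4.40e+00 -1.00e-03  3.50e-02 -1.00e-03]
[ 1.78e+01  0.00e+00  7.40e+00 -1.00e-03  5.20e-02 -1.00e-03]
[ 2.32e+01  0.00e+00  1.09e+01 -1.00e-03  7.00e-02 -1.00e-03]
[ 2.83e+01  0.00e+00  1.47e+01 -1.00e-03  8.70e-02 -1.00e-03]
[ 3.31e+01 -0.00e+00  1.89e+01 -1.00e-03  1.04e-01 -1.00e-03]
[ 3.75e+01 -0.00e+00  2.34e+01 -1.00e-03  1.22e-01 -1.00e-03]
[ 4.16e+01 -0.00e+00  2.83e+01 -1.00e-03  1.39e-01 -1.00e-03]
[ 4.52e+01  0.00e+00  3.34e+01 -1.00e-03  1.57e-01 -1.00e-03]
```

Run:
```python
from h import *
h=np.array([.541,.0497,.0565]);P=lambda a,r,t:tcp(h+r*np.array([-np.sin(np.radians(a)),0,np.cos(np.radians(a))]),t)
o=dict(tool_pos=P(45.2,.0767,22.5),tcp_rot=tool(22.5))
for f in np.arange(1,9)/8:
    t=22.5-7.5*f; print(rel(P(45.2+f*35.8,.0785,t),tool(t),o))
print(manip.get_obs()["ft_force"])
```

```text
[6.6   0.    0.9   0.    0.016 0.   ]
[12.2    0.     3.9    0.     0.033  0.   ]
[17.6    0.     7.3    0.     0.049  0.   ]
[22.7    0.    11.1    0.     0.065  0.   ]
[27.5    0.    15.3    0.     0.082  0.   ]
[32.     0.    19.7    0.     0.098  0.   ]
[36.1    0.    24.5    0.     0.115  0.   ]
[39.8    0.    29.6    0.     0.131  0.   ]
[-3.72886472 -0.7612113  21.06100261]
```

Emit:
move_arm([
  [[1, 6.6, 0, 1, 0, 0.016, 0], [1, 12.2, 0, 4, 0, 0.033, 0], [1, 17.6, 0, 7.3, 0, 0.049, 0], [1, 22.7, 0, 11, 0, 0.065, 0], [1, 27.5, 0, 15.3, 0, 0.082, 0]],
])

```text
clock: 5.72
tool_pos: [0.4703, 0.0488, 0.0672]
tcp_rot: [[-0.954, 0.001, 0.301], [-0.0, 1.0, -0.003], [-0.301, -0.003, -0.954]]
ft_force: [-16.4, 1.6, 13.2]
grip_width: 0.0192
finger_force: 30.0
```

Run:
```python
from h import *
o=manip.get_obs();p,R=np.array(o["tool_pos"]),np.array(o["tcp_rot"])
g=p-.0187*R[:,2];v=g-[.541,0,.0565];print(np.hypot(v[0],v[2]),np.degrees(np.arctan2(-v[0],v[2])),R.round(3).tolist())
```

```text
0.0814647331694205 69.52566521252679 [[-0.954, 0.001, 0.301], [-0.0, 1.0, -0.003], [-0.301, -0.003, -0.954]]
```

Run:
```python
from h import *
h=np.array([.541,.0497,.0565]);P=lambda a,r,t:tcp(h+r*np.array([-np.sin(np.radians(a)),0,np.cos(np.radians(a))]),t)
o=dict(tool_pos=P(67.6,.0785,17.8),tcp_rot=tool(17.8))
for a,r,t in((72,.08,16.5),(76,.081,15.5),(80,.082,14.5)): print(rel(P(a,r,t),tool(t),o))
```

```text
[5.4   0.    3.9   0.    0.023 0.   ]
[9.6  0.   8.   0.   0.04 0.  ]
[13.7    0.    12.4    0.     0.058  0.   ]
```

Emit:
move_arm([
  [[1, 5.4, 0, 4, 0, 0.023, 0], [1, 9.6, 0, 8, 0, 0.04, 0], [1, 13.7, 0, 12.4, 0, 0.058, 0], [1, 13.7, 0, 12.4, 0, 0.058, 0]],
])

```text
clock: 6.05
tool_pos: [0.461, 0.0485, 0.0504]
tcp_rot: [[-0.97, 0.002, 0.243], [0.001, 1.0, -0.003], [-0.243, -0.002, -0.97]]
ft_force: [-10.2, 1.6, 5.0]
grip_width: 0.0197
finger_force: 30.0
```

Run:
```python
from h import *
o=manip.get_obs();p,R=np.array(o["tool_pos"]),np.array(o["tcp_rot"])
g=p-.0187*R[:,2];v=g-[.541,0,.0565];print(np.hypot(v[0],v[2]),np.degrees(np.arctan2(-v[0],v[2])),R.round(3).tolist())
d=manip.get_image("scene");cv2.imwrite("pics/s2.png",cv2.resize(d["color"][155:300,225:395,::-1],None,fx=4,fy=4,interpolation=cv2.INTER_CUBIC))
```

```text
0.0853888294125723 81.87914736917497 [[-0.97, 0.002, 0.243], [0.001, 1.0, -0.003], [-0.243, -0.002, -0.97]]
```

View pics/s2.png

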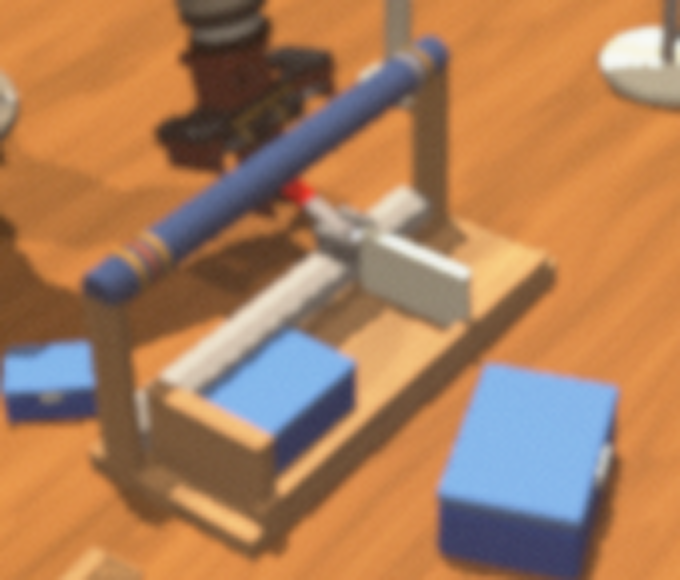

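The lever is now flipped down towards the robot (red at crop 300,190), and the divider hasn't moved. Next is the slide.

Emit:
move_arm([
  [[1, 0, -10, 0, 0, 0, 0], [1, 0, -22, 0, 0, 0, 0], [1, 0, -35, 0, 0, 0, 0], [1, 0, -48, 0, 0, 0, 0], [1, 0, -60, 0, 0, 0, 0], [1, 0, -72, 0, 0, 0, 0], [1, 0, -80, 0, 0, 0, 0], [1, 0, -80, 0, 0, 0, 0]],
])

```text
clock: 6.77
tool_pos: [0.461, -0.0339, 0.0509]
tcp_rot: [[-0.97, 0.005, 0.244], [0.004, 1.0, -0.005], [-0.244, -0.004, -0.97]]
ft_force: [-8.9, -1.3, 5.0]
grip_width: 0.0191
finger_force: 30.0
```

Emit:
move_arm([
  [[1, 0, -10, 0, 0, 0, 0], [1, 0, -20, 0, 0, 0, 0], [1, 0, -30, 0, 0, 0, 0], [1, 0, -38, 0, 0, 0, 0], [1, 0, -45, 0, 0, 0, 0], [1, 0, -48, 0, 0, 0, 0], [1, 0, -48, 0, 0, 0, 0]],
])

```text
clock: 7.35
tool_pos: [0.4609, -0.0803, 0.051]
tcp_rot: [[-0.97, 0.004, 0.244], [0.003, 1.0, -0.003], [-0.244, -0.002, -0.97]]
ft_force: [-8.4, -1.4, 4.2]
grip_width: 0.0194
finger_force: 30.0
```

Run:
```python
from h import *
d=manip.get_image("top")
a=d["color"][155:225,330:435,::-1]; cv2.imwrite("pics/t3.png",cv2.resize(a,None,fx=7,fy=7,interpolation=cv2.INTER_CUBIC))
```

```text
(no output)
```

View pics/t3.png

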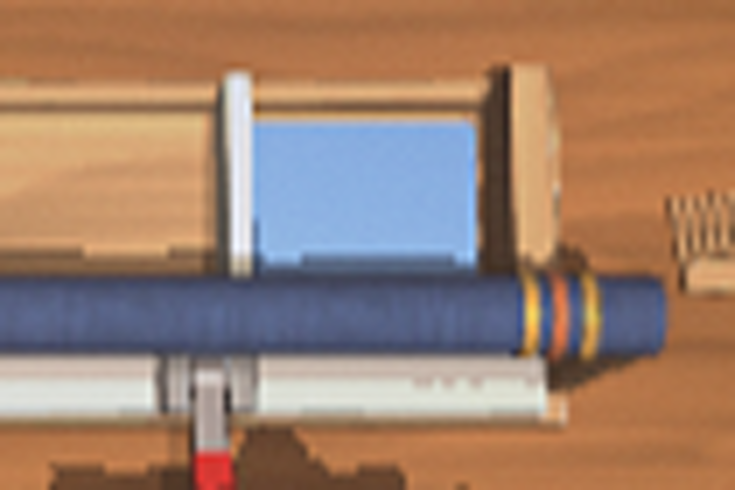

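The plate (x≈252) now touches or nearly touches the box (255–475), and about 12 mm of slack remains to the stop. I creep on.

Emit:
move_arm([
  [[1, 0, -4, 0, 0, 0, 0], [1, 0, -8, 0, 0, 0, 0], [1, 0, -10, 0, 0, 0, 0], [1, 0, -10, 0, 0, 0, 0]],
])

```text
clock: 7.73
tool_pos: [0.4609, -0.0896, 0.051]
tcp_rot: [[-0.97, 0.003, 0.244], [0.002, 1.0, -0.003], [-0.244, -0.002, -0.97]]
ft_force: [-9.6, 0.6, 5.2]
grip_width: 0.0192
finger_force: 30.0
```

Emit:
move_arm([
  [[1, 0, -1.5, 0, 0, 0, 0], [1, 0, -1.5, 0, 0, 0, 0], [1, 0, -1.5, 0, 0, 0, 0]],
])

```text
clock: 7.98
tool_pos: [0.4609, -0.0907, 0.051]
tcp_rot: [[-0.97, 0.002, 0.244], [0.002, 1.0, -0.002], [-0.244, -0.002, -0.97]]
ft_force: [-8.4, 1.9, 3.6]
grip_width: 0.0193
finger_force: 30.0
```

Emit:
move_arm([
  [[1, 0, -1.5, 0, 0, 0, 0], [1, 0, -1.5, 0, 0, 0, 0], [1, 0, -1.5, 0, 0, 0, 0]],
])

```text
clock: 8.23
tool_pos: [0.4609, -0.0912, 0.051]
tcp_rot: [[-0.97, 0.001, 0.244], [0.001, 1.0, -0.001], [-0.244, -0.001, -0.97]]
ft_force: [-8.6, 3.8, 4.4]
grip_width: 0.0196
finger_force: 30.0
```

Emit:
move_arm([
  [[1, 0, -1, 0, 0, 0, 0], [1, 0, -1, 0, 0, 0, 0], [1, 0, -1, 0, 0, 0, 0]],
])

```text
clock: 8.48
tool_pos: [0.461, -0.0914, 0.051]
tcp_rot: [[-0.97, -0.0, 0.245], [-0.0, 1.0, 0.0], [-0.245, 0.0, -0.97]]
ft_force: [-8.6, 6.0, 5.2]
grip_width: 0.0196
finger_force: 30.0
```

Run:
```python
from h import *
h=np.array([.541,0,.0565]);P=lambda a,r,t:tcp(h+r*np.array([-np.sin(np.radians(a)),0,np.cos(np.radians(a))]),t)
for A0,r0,t0,L in((80,.083,14.5,np.linspace(76,46,8)),(46,.0818,22.4,np.linspace(42,12,8))):
    o=dict(tool_pos=P(A0,r0,t0),tcp_rot=tool(t0))
    for a in L:
        f=(80-a)/68;r=.083-.0025*f;t=14.5+15.5*f;print(round(a),rel(P(a,r,t),tool(t),o).tolist())
```

```text
76 [-3.0, 0.0, -5.1, 0.0, -0.016, 0.0]
72 [-6.6, 0.0, -10.4, 0.0, -0.033, 0.0]
67 [-10.6, 0.0, -15.4, 0.0, -0.05, 0.0]
63 [-14.9, 0.0, -20.1, 0.0, -0.067, 0.0]
59 [-19.6, 0.0, -24.4, 0.0, -0.084, 0.0]
55 [-24.6, 0.0, -28.5, 0.0, -0.101, 0.0]
50 [-29.8, 0.0, -32.2, 0.0, -0.118, 0.0]
46 [-35.3, 0.0, -35.5, 0.0, -0.135, 0.0]
42 [-5.6, 0.0, -1.9, 0.0, -0.013, 0.0]
38 [-11.8, 0.0, -3.6, 0.0, -0.03, 0.0]
33 [-18.1, 0.0, -4.8, 0.0, -0.047, 0.0]
29 [-24.4, 0.0, -5.6, 0.0, -0.064, 0.0]
25 [-30.8, 0.0, -6.0, 0.0, -0.081, 0.0]
21 [-37.2, 0.0, -5.9, 0.0, -0.099, 0.0]
16 [-43.5, 0.0, -5.4, 0.0, -0.116, 0.0]
12 [-49.8, 0.0, -4.4, 0.0, -0.133, 0.0]
```

Emit:
move_arm([
  [[1, -3, 0, -5, 0, -0.016, 0], [1, -6.6, 0, -10.4, 0, -0.033, 0], [1, -10.6, 0, -15.4, 0, -0.05, 0], [1, -15, 0, -20, 0, -0.067, 0], [1, -19.6, 0, -24.4, 0, -0.084, 0], [1, -24.6, 0, -28.5, 0, -0.101, 0], [1, -29.8, 0, -32.2, 0, -0.118, 0], [1, -35.3, 0, -35.5, 0, -0.135, 0]],
])

```text
clock: 9.15
tool_pos: [0.4917, -0.0913, 0.0957]
tcp_rot: [[-0.925, -0.0, 0.381], [0.001, 1.0, 0.003], [-0.381, 0.003, -0.925]]
ft_force: [18.3, 4.4, -28.5]
grip_width: 0.0183
finger_force: 30.0
```

```bash
cat > st.py <<'E'
from h import *
o=manip.get_obs();p,R=np.array(o["tool_pos"]),np.array(o["tcp_rot"])
g=p-.0187*R[:,2];v=g-[.541,0,.0565];print(np.hypot(v[0],v[2]),np.degrees(np.arctan2(-v[0],v[2])),"tilt",np.degrees(np.arctan2(R[0,2],-R[2,2])),g,np.round(o["q"],1),"torque",o["ft_torque"])
E
python3 st.py
```

```text
0.07988353035714102 44.965832568441016 tilt 22.3701441143551 [ 0.48454751 -0.09131749  0.11301986] [ 46.   19.6 -46.4 133.1  50.8  15.9  46.8] torque [ 0.8274091  -0.47213855  0.3806401 ]
```

Run:
```python
from h import *
h=np.array([.541,0,.0565]);P=lambda a,r,t:tcp(h+r*np.array([-np.sin(np.radians(a)),0,np.cos(np.radians(a))]),t)
o=dict(tool_pos=P(46,.0818,22.3),tcp_rot=tool(22.3))
for a in np.linspace(42,10,8):
    t=22.3+8.7*(46-a)/36;print(round(a),rel(P(a,.0775,t),tool(t),o).tolist())
```

```text
42 [-7.1, 0.0, 1.9, 0.0, -0.017, 0.0]
37 [-13.3, 0.0, 0.1, 0.0, -0.036, 0.0]
33 [-19.7, 0.0, -1.3, 0.0, -0.055, 0.0]
28 [-26.2, 0.0, -2.2, 0.0, -0.075, 0.0]
24 [-32.7, 0.0, -2.7, 0.0, -0.094, 0.0]
19 [-39.3, 0.0, -2.6, 0.0, -0.113, 0.0]
15 [-45.8, 0.0, -2.1, 0.0, -0.133, 0.0]
10 [-52.2, 0.0, -1.0, 0.0, -0.152, 0.0]
```

Emit:
move_arm([
  [[1, -7, 0, 2, 0, -0.017, 0], [1, -13.3, 0, 0, 0, -0.036, 0], [1, -19.7, 0, -1.3, 0, -0.055, 0], [1, -26.2, 0, -2.2, 0, -0.075, 0], [1, -32.7, 0, -2.7, 0, -0.094, 0], [1, -39.3, 0, -2.6, 0, -0.113, 0], [1, -45.8, 0, -2, 0, -0.133, 0]],
])

```text
clock: 9.73
tool_pos: [0.5263, -0.0912, 0.1115]
tcp_rot: [[-0.871, -0.0, 0.491], [0.0, 1.0, 0.0], [-0.491, 0.0, -0.871]]
ft_force: [-15.7, 5.7, 4.7]
grip_width: 0.0196
finger_force: 30.0
```

```bash
python3 st.py
```

```text
0.07517166310391607 18.49882549399538 tilt 29.402014368611926 [ 0.51714914 -0.09122785  0.12778756] [ 42.5  18.7 -42.5 133.7  76.5  10.3  21.3] torque [0.90785907 3.2235295  0.46088274]
```

Emit:
move_arm([
  [[1, -3, 0, 1.5, 0, 0.02, 0], [1, -6, 0, 3, 0, 0.04, 0], [1, -6, 0, 3, 0, 0.04, 0], [1, -6, 0, 3, 0, 0.04, 0]],
])

```text
clock: 10.07
tool_pos: [0.5352, -0.0913, 0.1133]
tcp_rot: [[-0.889, 0.0, 0.458], [0.001, 1.0, 0.001], [-0.458, 0.001, -0.889]]
ft_force: [-9.4, 5.5, 5.6]
grip_width: 0.0197
finger_force: 30.0
```

```bash
python3 st.py
```

```text
0.0748578463124812 11.066040281038987 tilt 27.260727385711487 [ 0.52663176 -0.09126726  0.12996598] [ 45.9  20.5 -47.1 130.8  62.6  14.6  35.7] torque [1.25698492 2.0591939  0.57902202]
```

Emit:
move_arm([
  [[1, -3, 0, 1.5, 0, 0, 0], [1, -3, 0, 1.5, 0, 0, 0], [1, -3, 0, 1.5, 0, 0, 0]],
])

```text
clock: 10.32
tool_pos: [0.5378, -0.0913, 0.1134]
tcp_rot: [[-0.889, -0.0, 0.458], [-0.0, 1.0, -0.0], [-0.458, -0.0, -0.889]]
ft_force: [-18.0, 6.1, 15.6]
grip_width: 0.0196
finger_force: 30.0
```

```bash
python3 st.py
```

```text
0.07448056239517589 9.12117227369268 tilt 27.23265634459884 [ 0.52919312 -0.09124671  0.13003878] [ 45.7  20.8 -47.1 130.5  62.5  14.8  35.8] torque [1.29555927 2.33962274 0.56692885]
```

Emit:
move_arm([
  [[1, 2, 0, -1, 0, 0, 0], [0, 2, 0, -1, 0, 0, 0], [0, 2, 0, -1, 0, 0, 0], [0, 2, 0, -1, 0, 0, 0], [0, 2, 0, -1, 0, 0, 0], [0, 2, 0, -1, 0, 0, 0], [0, 2, 0, -1, 0, 0, 0], [0, 2, 0, -1, 0, 0, 0]],
])

```text
clock: 10.98
tool_pos: [0.5396, -0.0931, 0.1155]
tcp_rot: [[-0.886, 0.002, 0.463], [0.001, 1.0, -0.002], [-0.463, -0.001, -0.886]]
ft_force: [-0.6, -0.6, 0.0]
grip_width: 0.063
finger_force: 0.0
```

Emit:
move_arm([
  [[0, 5, 0, -15, 0, 0, 0], [0, 5, 0, -45, 0, 0, 0], [0, 5, 0, -80, 0, 0, 0], [0, 5, 0, -80, 0, 0, 0]],
])

```text
clock: 11.32
tool_pos: [0.4976, -0.0924, 0.1846]
tcp_rot: [[-0.887, 0.001, 0.462], [0.0, 1.0, -0.001], [-0.462, -0.001, -0.887]]
ft_force: [0.9, -0.9, -0.7]
grip_width: 0.0872
finger_force: 0.0
```

Run:
```python
from h import *
o=manip.get_obs();d=manip.get_image("wrist")
T=np.eye(4);T[:3,:3]=o["tcp_rot"];T[:3,3]=o["tool_pos"];M=np.linalg.inv(T@np.array(d["tool_from_camera"]));d["R"],d["t"]=M[:3,:3],M[:3,3]
for deg in(12,18,24):
    a=np.radians(deg);print(deg,[proj(d,(.541-r*np.sin(a),-.092,.0565+r*np.cos(a))).round(0).tolist() for r in(.092,.042)])
s=manip.get_image("top");w=d["color"][:,:,::-1]
t=cv2.resize(s["color"][155:225,330:435,::-1],(630,420),interpolation=cv2.INTER_CUBIC)
sc=manip.get_image("scene")["color"][155:300,225:395,::-1]
c=np.zeros((600,800,3),np.uint8);c[:267,:427]=cv2.resize(w,(427,267));c[267:600,:500]=cv2.resize(t,(500,333));c[:267,440:753]=cv2.resize(sc,(313,267))
cv2.imwrite("pics/end1.png",c)
hsv=cv2.cvtColor(d["color"],cv2.COLOR_RGB2HSV);m=((hsv[...,0]<6)|(hsv[...,0]>174))&(hsv[...,1]>180)&(hsv[...,2]>120);m[250:]=0;y,x=np.nonzero(m);print("red",x.min(),x.max(),y.min(),y.max());
for z,p in((.085,(0,0)),):pass
```

```text
12 [[[319.0, 223.0]], [[319.0, 191.0]]]
18 [[[319.0, 212.0]], [[319.0, 187.0]]]
24 [[[319.0, 200.0]], [[319.0, 182.0]]]
red 309 333 187 228
```

View pics/end1.png

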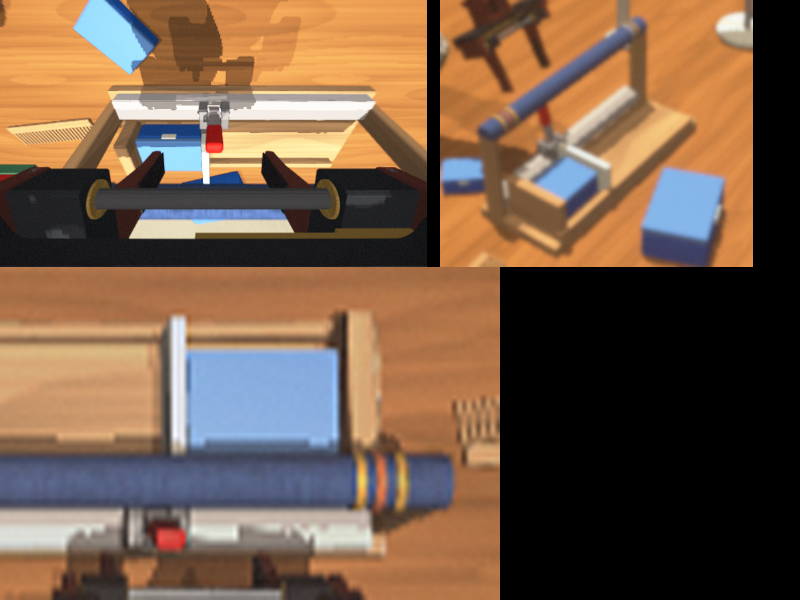

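The lever is up (red tip at wrist row 228; 223 is predicted for fully up), the fingers are open and clear, and the box lies between the plate and the stop. I check the gap numerically.

Run:
```python
from h import *
d=manip.get_image("top");f=lambda x:x/500*105+330-.4
for n,x,z in(("plate face",186,.085),("boxL",189,.068),("boxR",338.5,.068),("stop",346,.095)):print(n,ray(d,(f(x),175),z)[1].round(4))
# subpixel edges along a row band through box
g=d["color"][176:190].astype(float).mean(0)[355:415];print([(355+i,*v.round().astype(int).tolist()) for i,v in enumerate(g) if i in range(8,18) or i in range(42,52)])
```

```text
plate face -0.1125
boxL -0.1168
boxR -0.2222
stop -0.2216
[(363, 156, 121, 90), (364, 85, 79, 73), (365, 91, 84, 77), (366, 229, 232, 240), (367, 222, 224, 231), (368, 225, 225, 230), (369, 118, 142, 178), (370, 140, 179, 228), (371, 140, 178, 226), (372, 140, 177, 225), (397, 137, 173, 223), (398, 137, 174, 224), (399, 137, 175, 225), (400, 145, 186, 237), (401, 70, 65, 71), (402, 66, 48, 37), (403, 169, 125, 90), (404, 218, 175, 124), (405, 216, 171, 120), (406, 215, 168, 119)]
```

```bash
python3 -c "
from workcell import manip
print(manip.finish_job())"
```

```text
the job is handed in; nothing more can be done
None
```

The job is handed in: the divider holds the blue hairpin box against the end stop (measured gap about 110 mm), the red lever is back up and locked, and the gripper is open and clear. The bar and the other items were not touched as far as I could see.

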